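Load the drying station with two rinsed vessels and start it

TASK

Two rinsed plastic vessels lie on their sides on wire rests: stand each one upside down on the post of the drying station that suits its width, the wide beaker over the thick post and the slim jar over the thin post. Lower them rather than dropping them, until the rim sits flat on the plate all round; when both are in place, press the station's start button fully down and let go. Leave the small amber jar, the screwdriver and the black tray where they are.

Things in the scene. Friction and masses are not known exactly. Their poses are not given: they have to be found in the camera images.
- beaker: the wide vessel: white plastic straight-sided round beaker, 58 mm outside diameter, 50 mm bore, 90 mm long, wall 4 mm, closed bottom 5 mm thick, 90 g. Origin at the centre of its open mouth (rim plane); its x axis points along the vessel's axis to the closed end (90 mm away). At the start it lies level on a wire rest, mouth roughly towards the robot, axis 65 mm above the table
- slim_jar: the slim vessel: white plastic straight-sided round jar, 36 mm outside diameter, 29 mm bore, 106 mm long, wall 3.5 mm, closed bottom 5 mm thick, 60 g. Origin at the centre of its open mouth; x axis along the vessel to the closed end (106 mm away). At the start it lies level on the other rest in the same way, axis 54 mm above the table
- rest_a: fixed steel wire draining rest: foot 85 x 60 x 6 mm, two parallel wire rails 6 mm thick, 76 mm long, 20 mm apart between centres (26 mm over all), their tops 38 mm above the table. Origin: centre of the foot's underside on the table; x axis along the rails
- rest_b: a second wire rest, the same as rest_a
- station: fixed drying station: dark steel plate 190 (x) x 250 (y) x 20 mm; origin at the centre of its underside on the table, top at 20 mm. On it, at x = +20 mm and y = +65 and -65 mm, stand the two posts (either may be on either side), and at x = -60 mm, y = 0 the start button
- thin_post: fixed upright steel post 14 mm in diameter and 75 mm high with a chamfered tip, on the station's plate; origin at its foot on the plate's top, z up
- thick_post: fixed upright steel post 36 mm in diameter and 65 mm high with a chamfered tip, on the station's plate; origin at its foot on the plate's top, z up
- start_top (a point): centre of the top of the grey start button, 28 mm in diameter, in a black housing on the near side of the station's plate; pressed straight down
- start (a joint): travel of the start button: 0 up, 0.006 m fully down (about 5 N); it springs back
- sample_jar: bystander: small amber glass jar with black lid, 50 mm in diameter, 55 mm high; origin at the centre of its underside
- screwdriver: bystander: screwdriver 160 mm long lying on the table; x axis along it
- wafer_tray: bystander: black open tray 100 x 100 x 30 mm with dividers; origin at the centre of its underside
There are look-alikes about, which are no part of the job. What is shaped like the slim_jar but purple or yellow is not meant. Leave any blue look-alike of the beaker alone.

How it is judged:
By the outcome, as a careful person would: the job done as asked, in the order asked, and still so for the second after the job is handed in, with the robot touching nothing.
It also fails if it takes over 69 s, if anything falls off the work surface, if the arm or the gripper's body presses on something with over 40 N, if the wrist force passes 120 N, or if a joint passes its speed limit or range.

ROBOT

A 6-joint arm with a two-finger parallel gripper is mounted at the origin on the work surface. World frame = base frame: x ahead of the robot, y to its left, z up, the work surface at z = 0. Lengths are in m, angles in rad, forces in N, time in s.
With the tool pointing down it reaches from about 0.425 to 0.95 m from the base axis. Payload 3.5 kg.
Tool frame: the origin (TCP) lies at the very end of the fingers, on their centre line; the grasp point (between the pads) lies 19 mm behind it (ctrl.pinch_z is the distance from the TCP to the grasp point, in m); z points along the fingers, y is the line along which they close (so a half turn about z gives the same grasp; the last joint's range is limited). The gripper opens to 85 mm and grips with 20 to 120 N. Pads are 22 mm wide; open, the fingers measure 114 mm over their backs; the gripper's body (76 mm by 85 mm) begins 54 mm behind the grasp point. The pads swing forward as they close: fully open they stand 13 mm farther back than shut.
Start: joints at [0.988, 0.286, 1.577, -0, 1.279, -0.15], TCP at [0.283, 0.613, 0.211] pointing down, gripper open.
Joint ranges: [-2.77, 2.77], [-0.9, 2.22], [0.21, 2.48], [-1.53, 4.67], [0.24, 2.81], [-2.84, 2.84]. Speed limits (rad/s): [2.79, 2.79, 3.14, 3.14, 3.14, 3.14].

INTERFACE

Orientations are given as a unit quaternion [x, y, z, w].
In Python, from plant import ctrl gives the robot as it stands. The module is installed in compiled form; this text tells all that it offers.
- The arm moves only by the shell command python3 -m crank 'ROWS' [OPENING] [FORCE]. ROWS is JSON, a list of rows, each a list of 6 numbers: the shift along the tool's x, y, z in cm, then the turn, a rotation vector about the tool's x, y, z in rad. In form: [[tx, ty, tz, rx, ry, rz], ...]. A call has 1 to 10 rows; each row is the pose to reach, as a shift and turn from the pose commanded when the call began, along the tool's axes at that moment; what a row does not reach only later rows make up. A row lasts 1/10 s, in which the tool goes at most 50 mm and 8.59 degrees, less where a joint would pass 70% of its speed; a pose out of reach is approached as far as the arm can. A call with a gripper value outside its range is refused whole. OPENING is the opening, from 0 (shut) to 1 (fully open), set as the call begins (- or left out, the last holds). The fingers move at their own pace and stop on an object; FORCE is the grip in N (left out, the last holds). Time passes only in rows, so rows that repeat a pose let the fingers close. It gives the time, the measured TCP pose, the force, the opening and the grip force at its end, in the units of the state.
- ctrl.get_state(): the state, without advancing time (a new reading comes with each control period).
- ctrl.read_camera(name): name is "side" or "top" or "wrist"; returns (picture, depth): 400x640x3 uint8, blue, green, red; 400x640 float32, m along the optical axis (not along the pixel's ray), 0 where there is no reading.
- ctrl.camera_info(name): a dict with "K" (3x3 intrinsics, pixels), "origin" and "orientation" of the camera in the world. Camera axes: x right, y down, z forward; pixel columns grow to the right and rows downward; lengths in m; the calibration is good to about 2 mm. The wrist camera is an equidistant fisheye: a pixel r from the principal point sees the ray r / f radians off the axis. A picture is of the moment at which its call begins: read the wrist's pose just before it. camera_info takes no time and is no camera call; for the wrist camera it gives the pose at the moment of the call.
- ctrl.sign_off(): hands the job in; it is judged then, once.
The state is a dict: "time": time; "qpos": joint angles; "dq": joint speeds; "joint_efforts": joint torques, N m; "eef_pos": TCP position; "tcp_rot": TCP orientation; "contact_force": force on the tool from outside, world axes, zero at the start; "wrist_torque": the same for the moment, N m; "opening": opening from 0.0 (shut) to 1.0 (fully open); "finger_force": force on a finger pad.
Only numpy, scipy, OpenCV 4.12 (cv2) and the standard library are available. Lean on these libraries where they do the work, as an engineer would, in place of code of your own. Each camera call takes 0.05 s, during which the arm holds its last target. There are 200 camera calls.

## Working session

There is one attempt and no reset: what is moved stays moved. The work goes in short steps, Python scripts to look and compute and a shell command to move; the robot and the scene stay as the last step left them, time stands still between calls to the robot, and variables do not carry over. Pictures are saved under pics/ and viewed, at most 10 in all, crops included, and the job is handed in when it is done.

```bash
mkdir -p pics; python3 - <<'E'
from plant import ctrl
import cv2,numpy as np
for n in("top","side"):
    im,d=ctrl.read_camera(n); cv2.imwrite(f"pics/{n}0.png",im); np.save(f"pics/{n}0.npy",d)
    i=ctrl.camera_info(n); print(n,i)
s=ctrl.get_state(); print(s['time'],s['eef_pos'],s['tcp_rot'],s['opening'],ctrl.pinch_z)
E
```

```text
top {'K': array([[377.58999259,   0.        , 312.27988348],
       [  0.        , 377.58999259, 202.72804127],
       [  0.        ,   0.        ,   1.        ]]), 'origin': array([0.39213341, 0.0842317 , 1.04798319]), 'orientation': array([-0.70212283,  0.71056576, -0.0338161 ,  0.03124574])}
side {'K': array([[409.17106564,   0.        , 314.201529  ],
       [  0.        , 409.17106564, 197.41518539],
       [  0.        ,   0.        ,   1.        ]]), 'origin': array([ 0.19519298, -0.5887202 ,  0.96320463]), 'orientation': array([ 0.92352017, -0.19195564,  0.06616667, -0.32540051])}
0.1 [0.28272219 0.61224409 0.20975733] [ 2.14727506e-01  9.76673409e-01 -9.98267434e-04 -3.91728412e-04] 0.99631830784151 0.0187
```

View pics/top0.png

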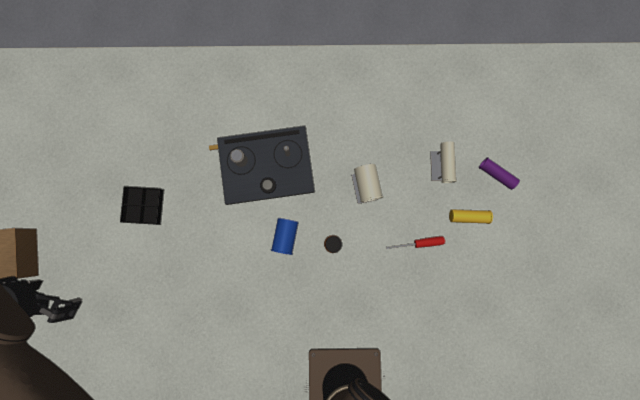

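View pics/side0.png

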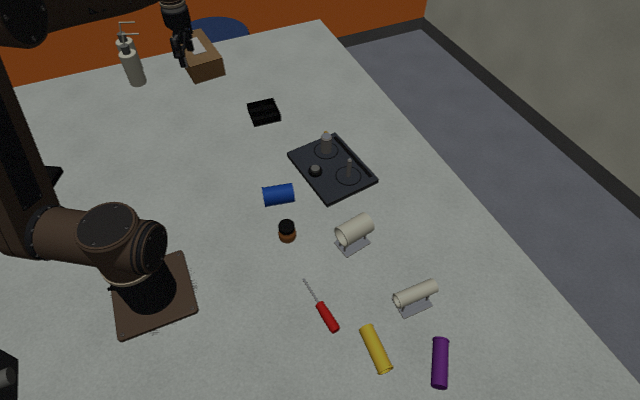

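Top view: white beaker at (368,183), white slim jar at (447,162). Look-alikes are the blue beaker at (285,236) and the purple (499,173) and yellow (470,216) jars. The station is at (266,165), with the thick post at (237,156) and the thin post at (288,148). By the description I choose the two white vessels lying on the wire rests. I'll measure them and check with one crop.

```bash
cat > h.py <<'E'
import numpy as np,cv2
from plant import ctrl
from scipy.spatial.transform import Rotation as R
def cloud(n,d):
    i=ctrl.camera_info(n);K=i['K'];v,u=np.mgrid[:400,:640]
    c=np.stack([(u-K[0,2])/K[0,0]*d,(v-K[1,2])/K[1,1]*d,d],-1)
    return c@R.from_quat(i['orientation']).as_matrix().T+i['origin']
def ray(n,u,v,z):
    i=ctrl.camera_info(n);K=i['K']
    r=R.from_quat(i['orientation']).apply([(u-K[0,2])/K[0,0],(v-K[1,2])/K[1,1],1]);o=i['origin']
    return o+r*(z-o[2])/r[2]
def proj(n,p):
    i=ctrl.camera_info(n);c=R.from_quat(i['orientation']).inv().apply(np.array(p)-i['origin']);q=i['K']@c;return q[:2]/q[2]
E
cat > m.py <<'E'
from h import *
for n,rois in (("top",dict(beaker=(350,155,390,210),slim=(435,135,460,190))),("side",dict(beaker=(325,205,382,252),slim=(385,270,445,312)))):
    im=cv2.imread(f"pics/{n}0.png");d=np.load(f"pics/{n}0.npy");P=cloud(n,d)
    hsv=cv2.cvtColor(im,cv2.COLOR_BGR2HSV)
    for k,(a,b,c,e) in rois.items():
        rad,ax=(.029,.065) if k=="beaker" else (.018,.054)
        m=np.zeros((400,640),bool);m[b:e,a:c]=True
        m&=(P[...,2]>ax)&(d>0)&(P[...,2]<ax+rad+.01)
        p=P[m]; xy=p[:,:2]
        (cx,cy),(w,h),an=cv2.minAreaRect(xy.astype(np.float32))
        t=p[p[:,2]>np.percentile(p[:,2],60)][:,:2];q=t-t.mean(0);dr=np.linalg.svd(q)[2][0] if len(q)<5000 else 0
        dr=dr*np.sign(dr[0]);s=(xy-[cx,cy])@dr
        print(n,k,len(p),"c",np.round([cx,cy],4),"wh",round(w,4),round(h,4),an,"zmax",round(np.percentile(p[:,2],97),4),"dir",np.degrees(np.arctan2(dr[1],dr[0])).round(1),"ends",np.percentile(s,[1,99]).round(4))
    st=P[...,2]
    roi=(210,120,320,210) if n=="top" else (285,130,380,205)
    a,b,c,e=roi;m=np.zeros((400,640),bool);m[b:e,a:c]=True
    pl=m&(abs(st-.02)<.006)
    print(n,"plate",cv2.minAreaRect(P[pl][:,:2].astype(np.float32)),np.median(st[pl]))
    po=m&(st>.032);k,l,s,ce=cv2.connectedComponentsWithStats(po.astype(np.uint8))
    for j in range(1,k):
        if s[j,4]>=4:
            q=P[l==j];h=q[q[:,2]>q[:,2].max()-.006]
            print(" post",s[j,4],"zmax",q[:,2].max().round(4),"topc",h.mean(0).round(4),len(h),"mean",q.mean(0).round(4))
E
python3 m.py
python3 - <<'E'
import cv2
i=cv2.imread("pics/top0.png");cv2.imwrite("pics/crop.png",cv2.resize(i[115:255,205:480],None,fx=2.9,fy=2.9,interpolation=cv2.INTER_CUBIC))
E
```

```text
top beaker 772 c [ 0.5339 -0.0661] wh 0.0905 0.057 10.778219223022461 zmax 0.0966 dir 11.1 ends [-0.0447  0.0436]
top slim 550 c [ 0.589  -0.2825] wh 0.0365 0.1059 89.8029556274414 zmax 0.0738 dir -0.2 ends [-0.0521  0.0514]
top plate ((0.5952438116073608, 0.219448059797287), (0.1912776529788971, 0.2723160684108734), 7.384023189544678) 0.02052427436622506
 post 46 zmax 0.0977 topc [0.6239 0.1457 0.0939] 13 mean [0.6213 0.1457 0.0765]
 post 206 zmax 0.0886 topc [0.6073 0.2747 0.0852] 104 mean [0.6041 0.2719 0.0755]
 post 145 zmax 1.048 topc [0.3921 0.0842 1.048 ] 1 mean [0.5349 0.199  0.0455]
side beaker 682 c [ 0.5338 -0.0692] wh 0.0927 0.0569 8.478538513183594 zmax 0.0962 dir 11.7 ends [-0.044   0.0444]
side slim 637 c [ 0.5891 -0.2835] wh 0.1069 0.0365 0.29992344975471497 zmax 0.0733 dir 0.0 ends [-0.0524  0.0524]
side plate ((0.5445505380630493, 0.21048130095005035), (0.29266130924224854, 0.27367088198661804), 7.703786849975586) 0.01953603015746397
 post 187 zmax 0.9632 topc [ 0.1952 -0.5887  0.9632] 1 mean [0.6013 0.2614 0.0706]
 post 75 zmax 0.0956 topc [0.623  0.1449 0.093 ] 10 mean [0.6224 0.1422 0.0663]
 post 75 zmax 0.9632 topc [ 0.1952 -0.5887  0.9632] 1 mean [0.5314 0.1849 0.0507]
 post 149 zmax 0.9632 topc [ 0.1952 -0.5887  0.9632] 2 mean [0.4238 0.1257 0.0614]
```

View pics/crop.png

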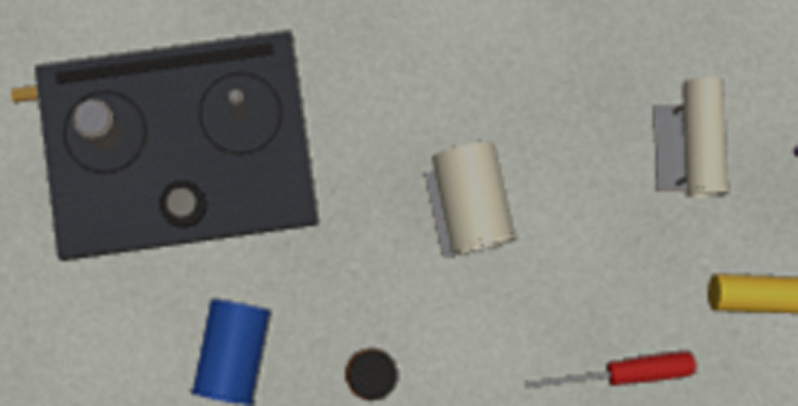

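The crop confirms the choice: white beaker (crop 472,195) and white slim jar (crop 705,135), each on a wire rest with its mouth towards the robot. The thick post is on the left (crop 93,118), the thin post on the right (235,97), and the button at (181,202).

Next I'll raise the arm and swing it inward, logging joint samples for a kinematic fit.

```bash
cat > log.py <<'E'
from plant import ctrl;import json
s=ctrl.get_state();json.dump;open("log.txt","a").write(json.dumps([list(map(float,s[k])) for k in("qpos","eef_pos","tcp_rot")])+"\n")
E
python3 log.py
python3 -m crank '[[0,0,-10,0,0,0],[0,0,-10,0,0,0],[0,0,-10,0,0,0]]' 1 40 >/dev/null; python3 log.py
python3 -m crank '[[-23,-23,0,0,0,0],[-23,-23,0,0,0,0],[-23,-23,0,0,0,0],[-23,-23,0,0,0,0],[-23,-23,0,0,0,0],[-23,-23,0,0,0,0],[-23,-23,0,0,0,0],[-23,-23,0,0,0,0],[-23,-23,0,0,0,0]]' >/dev/null; python3 log.py
python3 -m crank '[[-22,-22,0,0.2,0.3,0.2],[-22,-22,0,0.2,0.3,0.2],[-22,-22,0,0.2,0.3,0.2],[-22,-22,0,0.2,0.3,0.2],[-22,-22,0,0.2,0.3,0.2],[-22,-22,0,0.2,0.3,0.2],[-22,-22,0,0.2,0.3,0.2],[-22,-22,0,0.2,0.3,0.2],[-22,-22,0,0.2,0.3,0.2]]'; python3 log.py
cat > fit.py <<'E'
import json,numpy as np
from scipy.spatial.transform import Rotation as R
L=[json.loads(l) for l in open("log.txt")]
Z=lambda a:R.from_euler('z',a);Y=lambda a:R.from_euler('y',a)
def frames(q):
    A=Z(q[0]);B=A*Y(q[1]);C=B*Y(q[2]);D=C*Z(q[3])*Y(q[4])*Z(q[5]);return A,B,C,D
M=[];b=[]
for q,p,t in L:
    F=frames(q);E=(F[3].inv()*R.from_quat(t)).as_rotvec();print("roterr",E.round(4),np.round(q,3),np.round(p,3))
    A,B,C,D=[f.as_matrix() for f in F]
    M.append(np.c_[A[:,0],A[:,2],B[:,0],B[:,2],C[:,0],C[:,2],D[:,2],A[:,1]]);b.append(p)
x,r,k,s=np.linalg.lstsq(np.vstack(M),np.hstack(b),rcond=1e-4);print(x.round(4),k,s.round(3),np.abs(np.vstack(M)@x-np.hstack(b)).max())
E
python3 fit.py
```

```text
time: 2.2
eef_pos: [0.5027, 0.0172, 0.3107]
tcp_rot: [0.306, 0.935, -0.065, -0.167]
contact_force: [-0.5, -0.0, 0.7]
opening: 1.0
finger_force: 0.0
roterr [-0.     -0.      1.5708] [ 0.988  0.287  1.578  0.     1.279 -0.15 ] [0.283 0.612 0.21 ]
roterr [-0.      0.      1.5708] [ 0.988  0.226  1.451  0.     1.449 -0.15 ] [0.285 0.615 0.321]
roterr [-0.      0.      1.5708] [ 4.580e-01 -1.680e-01  1.873e+00  1.000e-03  1.437e+00 -6.790e-01] [0.395 0.307 0.311]
roterr [-0.     -0.      1.5708] [-0.132  0.066  1.679 -0.066  1.751 -1.07 ] [0.503 0.017 0.311]
[0.     0.2403 0.     0.443  0.0206 0.5725 0.2696 0.1009] 8 [3.978 3.453 2.    0.357 0.265 0.203 0.096 0.095] 5.551115123125783e-16
```

```bash
cat > k.py <<'E'
import numpy as np
from scipy.optimize import least_squares
from scipy.spatial.transform import Rotation as R, Slerp
Z=lambda a:R.from_euler('z',a);Y=lambda a:R.from_euler('y',a)
lo=np.array([-2.77,-.9,.21,-1.53,.24,-2.84]);hi=np.array([2.77,2.22,2.48,4.67,2.81,2.84])
def fk(q):
    A=Z(q[0]);B=A*Y(q[1]);C=B*Y(q[2]);D=C*Z(q[3])*Y(q[4])*Z(q[5])
    return A.apply([0,.1009,.2403])+B.apply([0,0,.443])+C.apply([.0206,0,.5725])+D.apply([0,0,.2696]),D*Z(np.pi/2)
def ik(p,r,q0):
    f=lambda q:np.r_[(fk(q)[0]-p)*5,(r.inv()*fk(q)[1]).as_rotvec()]
    s=least_squares(f,np.clip(q0,lo+1e-3,hi-1e-3),bounds=(lo,hi));return s.x,np.abs(s.fun).max()
def pose(yaw,el,sgn):  # tool z: azimuth yaw, el below horizontal (rad); tool y horizontal, sgn picks side
    z=np.array([np.cos(yaw)*np.cos(el),np.sin(yaw)*np.cos(el),-np.sin(el)])
    y=sgn*np.array([-np.sin(yaw),np.cos(yaw),0]);return R.from_matrix(np.c_[np.cross(y,z),y,z])
D=np.radians
ves=dict(beaker=dict(c=(.534,-.067),a=D(11.2),L=.090,h=.065,g=.050,t=.024,post=(.6065,.2745)),
         slim=dict(c=(.589,-.283),a=D(0),L=.106,h=.054,g=.060,t=.021,post=(.6235,.1455)))
def grasp(v,b,sgn,dz=0):
    a=v['a'];r=pose(a,np.pi/2+b,sgn)  # el>90deg tilts back
    c=np.array([*v['c'],v['h']+dz])+(v['g']-v['L']/2)*np.array([np.cos(a),np.sin(a),0])
    return c+r.apply([0,0,v['t']]),r
def place(v,b,yaw,sgn,dz=0):
    r=pose(yaw,b,sgn);return np.array([*v['post'],.02+v['g']+dz])+r.apply([0,0,v['t']]),r
def go(s,p,r):  # shift cm & rotvec from current state s
    r0=R.from_quat(s['tcp_rot']);return (r0.inv().apply(p-np.array(s['eef_pos']))*100).round(1),(r0.inv()*r).as_rotvec().round(3)
E
python3 - <<'E'
from k import *
q0=[-.132,.066,1.679,-.066,1.751,-1.07]
for n,v in ves.items():
  for b in (30,40,45,50):
    for s in (1,-1):
      o=[]
      for dz in(0,.15):
        q,e=ik(*grasp(v,D(b),s,dz),q0);o.append((round(e,3),q.round(2).tolist()))
      print(n,b,s,"G",o)
      az=np.arctan2(v['post'][1],v['post'][0])
      for dy in(-30,-10,10,30):
        o=[]
        for dz in (0,.14):
          qq,e=ik(*place(v,D(b),az+D(dy),s,dz),[.3,.2,1.6,0,.6,q[5]]);o.append((round(e,3),qq.round(2).tolist()))
        if max(x[0] for x in o)<.03: print("   P",dy,o)
E
```

```text
beaker 30 1 G [(np.float64(0.0), [-0.22, 0.48, 1.73, -0.2, 1.43, -1.9]), (np.float64(0.0), [-0.22, 0.3, 1.66, -0.2, 1.67, -1.95])]
beaker 30 -1 G [(np.float64(0.0), [-0.22, 0.48, 1.73, -0.2, 1.43, 1.24]), (np.float64(0.0), [-0.22, 0.3, 1.66, -0.2, 1.67, 1.19])]
   P 10 [(np.float64(0.0), [0.12, 0.28, 2.22, 2.25, 0.54, -1.01]), (np.float64(0.0), [0.12, -0.02, 2.21, 1.68, 0.41, -0.37])]
   P 30 [(np.float64(0.0), [0.0, 0.34, 2.14, 1.7, 0.79, -0.79]), (np.float64(0.0), [0.0, 0.07, 2.13, 1.41, 0.79, -0.38])]
beaker 40 1 G [(np.float64(0.0), [-0.2, 0.57, 1.64, -0.25, 1.59, -1.88]), (np.float64(0.0), [-0.2, 0.39, 1.59, -0.26, 1.81, -1.94])]
beaker 40 -1 G [(np.float64(0.0), [-0.2, 0.57, 1.64, -0.25, 1.59, 1.26]), (np.float64(0.0), [-0.2, 0.39, 1.59, -0.26, 1.81, 1.2])]
   P 10 [(np.float64(0.0), [0.15, 0.24, 2.17, 1.83, 0.35, -0.58]), (np.float64(0.0), [0.15, -0.02, 2.13, 1.05, 0.4, 0.25])]
   P 30 [(np.float64(0.0), [0.04, 0.3, 2.1, 1.43, 0.66, -0.51]), (np.float64(0.0), [0.04, 0.05, 2.07, 1.1, 0.74, -0.09])]
beaker 45 1 G [(np.float64(0.0), [-0.19, 0.62, 1.59, -0.27, 1.67, -1.88]), (np.f
[... 3199 characters left out ...]
8]), (np.float64(0.0), [0.19, -0.01, 2.04, -0.6, 0.55, -0.66])]
   P 10 [(np.float64(0.018), [-0.03, 0.16, 2.16, 0.95, 0.32, -2.84]), (np.float64(0.0), [-0.04, -0.07, 2.1, 0.57, 0.54, -2.42])]
slim 50 -1 G [(np.float64(0.0), [-0.47, 0.89, 1.2, -0.37, 1.84, 1.15]), (np.float64(0.0), [-0.47, 0.73, 1.17, -0.39, 2.02, 1.08])]
   P -30 [(np.float64(0.025), [0.18, 0.2, 2.1, -0.93, 0.35, 2.84]), (np.float64(0.0), [0.19, -0.01, 2.04, -0.6, 0.55, 2.48])]
   P 10 [(np.float64(0.0), [-0.04, 0.16, 2.17, 1.04, 0.32, 0.2]), (np.float64(0.0), [-0.04, -0.07, 2.1, 0.57, 0.54, 0.72])]
   P 30 [(np.float64(0.0), [-0.13, 0.21, 2.11, 1.05, 0.61, -0.14]), (np.float64(0.0), [-0.13, -0.01, 2.04, 0.78, 0.79, 0.21])]
```

```bash
sed -i 's/g=.050/g=.058/;s/g=.060/g=.063/' k.py; cat > chk.py <<'E'
import sys
from k import *
from plant import ctrl
def run(p,r):
    s=ctrl.get_state();print("go",*go(s,p,r),"t",s['time'],"open",s['opening'],"F",np.round(s['contact_force'],1),s['finger_force'])
    q=np.array(s['qpos']);r0=R.from_quat(s['tcp_rot']);sl=Slerp([0,1],R.concatenate([r0,r]));p0=np.array(s['eef_pos']);w=0;Q=[q]
    for f in np.linspace(.05,1,20):
        q,e=ik(p0+(p-p0)*f,sl(f),q);w=max(w,e);Q.append(q)
    Q=np.array(Q);print("ikerr",round(w,4),"min",Q.min(0).round(2),"max",Q.max(0).round(2),"maxstep",np.abs(np.diff(Q,axis=0)).max().round(2))
b=D(40)
def G(n,dz=0): run(*grasp(ves[n],b,-1,dz))
def P(n,dz=0,dy=30):
    v=ves[n];run(*place(v,b,np.arctan2(v['post'][1],v['post'][0])+D(dy),-1,dz))
eval(sys.argv[1])
E
python3 chk.py 'G("beaker",.12)'
```

```text
go [-11.2  -2.   12.6] [ 0.371 -0.229  2.302] t 2.2 open 1.0003736654835282 F [-0.5 -0.   0.7] 0.0
ikerr 0.0 min [-0.19  0.07  1.58 -0.27  1.7  -1.07] max [-0.12  0.44  1.69 -0.07  1.77  1.22] maxstep 0.12
```

```bash
python3 -m crank '[[-6,-1,6,0.21,-0.13,1.3],[-6,-1,6,0.21,-0.13,1.3],[-6,-1,6,0.21,-0.13,1.3],[-6,-1,6,0.21,-0.13,1.3],[-6,-1,6,0.21,-0.13,1.3],[-6,-1,6,0.21,-0.13,1.3],[-6,-1,6,0.21,-0.13,1.3],[-6,-1,6,0.21,-0.13,1.3],[-6,-1,6,0.21,-0.13,1.3],[-6,-1,6,0.21,-0.13,1.3]]' >/dev/null; python3 chk.py 'G("beaker",.12)'
```

```text
go [-1.   5.3  6.6] [ 0.163 -0.098  1.004] t 3.2 open 1.001093371878652 F [-0.2 -0.4  0.4] 0.0
ikerr 0.0 min [-0.19  0.25  1.58 -0.27  1.74  0.24] max [-0.12  0.44  1.64 -0.25  1.77  1.22] maxstep 0.05
```

```bash
python3 -m crank '[[-1,5.3,6.6,0.163,-0.098,1.004],[-1,5.3,6.6,0.163,-0.098,1.004],[-1,5.3,6.6,0.163,-0.098,1.004],[-1,5.3,6.6,0.163,-0.098,1.004],[-1,5.3,6.6,0.163,-0.098,1.004],[-1,5.3,6.6,0.163,-0.098,1.004],[-1,5.3,6.6,0.163,-0.098,1.004],[-1,5.3,6.6,0.163,-0.098,1.004],[-1,5.3,6.6,0.163,-0.098,1.004]]' >/dev/null; python3 chk.py 'G("beaker",0)'; python3 - <<'E'
from h import *
im,d=ctrl.read_camera("side");cv2.imwrite("pics/s1.png",cv2.resize(im[110:300,240:480],None,fx=3,fy=3))
E
```

```text
go [ 7.8 -0.2  9.2] [-0.001 -0.001  0.001] t 4.1 open 1.0018776267993754 F [ 0.1 -0.7  0.4] 0.0
ikerr 0.0 min [-0.2   0.44  1.58 -0.25  1.6   1.21] max [-0.19  0.59  1.62 -0.25  1.77  1.26] maxstep 0.01
```

View pics/s1.png

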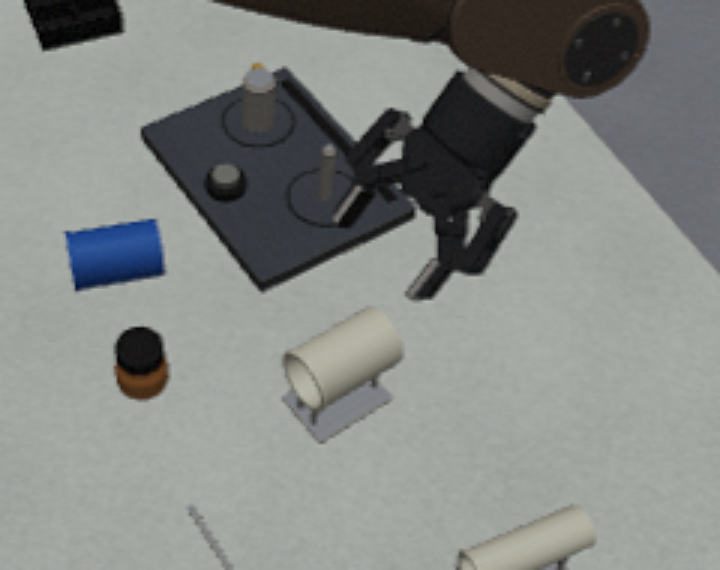

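The picture shows the gripper open and tilted back above the beaker (fingers near crop (385,245), beaker at (345,355)), with a clear way down. I'll descend and grip.

```bash
python3 -m crank '[[2.6,-0.1,3.1,0,0,0],[5.2,-0.2,6.2,0,0,0],[6.7,-0.2,7.9,0,0,0],[7.8,-0.2,9.2,0,0,0],[7.8,-0.2,9.2,0,0,0],[7.8,-0.2,9.2,0,0,0]]'; python3 chk.py 'G("beaker",0)'; python3 -m crank '[[0,0,0,0,0,0],[0,0,0,0,0,0],[0,0,0,0,0,0],[0,0,0,0,0,0],[0,0,0,0,0,0],[0,0,0,0,0,0],[0,0,0,0,0,0],[0,0,0,0,0,0]]' 0 40
```

```text
time: 4.75
eef_pos: [0.5325, -0.0686, 0.0471]
tcp_rot: [0.936, 0.09, -0.34, 0.033]
contact_force: [-0.4, 0.3, 0.9]
opening: 0.999
finger_force: 0.0
go [-0.  -0.1  0.1] [-0.001 -0.002 -0.003] t 4.75 open 0.9989969860392148 F [-0.4  0.3  0.9] 0.0
ikerr 0.0 min [-0.19  0.59  1.61 -0.25  1.6   1.26] max [-0.19  0.59  1.62 -0.25  1.6   1.26] maxstep 0.0
time: 5.55
eef_pos: [0.5335, -0.0687, 0.0484]
tcp_rot: [0.936, 0.09, -0.339, 0.033]
contact_force: [3.3, 1.5, 5.8]
opening: 0.663
finger_force: 42.5
```

```bash
python3 -m crank '[[-1,0,-1.2,0,0,0],[-3,0,-3.6,0,0,0],[-5.5,0.1,-6.5,0,0,0],[-8,0.2,-9.5,0,0,0],[-10.4,0.2,-12.3,0,0,0],[-11.7,0.2,-13.8,0,0,0],[-11.7,0.2,-13.8,0,0,0],[-11.7,0.2,-13.8,0,0,0]]'; python3 chk.py 'P("beaker",.16)'
```

```text
time: 6.35
eef_pos: [0.5309, -0.0707, 0.2268]
tcp_rot: [0.936, 0.09, -0.34, 0.033]
contact_force: [0.5, 0.5, -1.9]
opening: 0.662
finger_force: 42.7
go [ 12.  -33.7  -9.5] [ 0.074  1.488 -0.834] t 6.35 open 0.6616264642424717 F [ 0.5  0.5 -1.9] 42.73106464475859
ikerr 0.0 min [-0.2  -0.02  1.54 -0.26  0.77 -0.02] max [0.04 0.38 2.05 1.05 1.87 1.19] maxstep 0.14
```

```bash
python3 -m crank '[[1,-3,-1,0.01,0.13,-0.07],[2,-6,-2,0.01,0.26,-0.15],[3,-9,-2.5,0.02,0.38,-0.22],[4,-12,-3.5,0.03,0.5,-0.28],[5.2,-15,-4.2,0.03,0.63,-0.36],[6.4,-18,-5,0.04,0.77,-0.43],[7.5,-21,-6,0.05,0.9,-0.5],[8.6,-24,-7,0.05,1.03,-0.58],[9.6,-27,-7.6,0.06,1.16,-0.65],[10.4,-29.2,-8.2,0.06,1.29,-0.72]]' >/dev/null; python3 chk.py 'P("beaker",.16)'
```

```text
go [ 3.5 -2.1  2.7] [ 0.012  0.203 -0.112] t 7.35 open 0.6646468831548864 F [-0.5  0.9 -1.3] 42.911363835737575
ikerr 0.0 min [ 0.01 -0.02  2.01  0.72  0.77 -0.02] max [0.04 0.01 2.05 1.05 0.86 0.34] maxstep 0.02
```

```bash
python3 -m crank '[[2,-1.5,1.5,0,0.1,-0.06],[3,-2.1,2.5,0.01,0.19,-0.11],[3,-2.1,2.5,0.01,0.19,-0.11],[3,-2.1,2.5,0.01,0.19,-0.11],[3,-2.1,2.5,0.01,0.19,-0.11]]' >/dev/null; python3 chk.py 'P("beaker",.16)'
```

```text
go [ 0.3 -0.2  0.4] [ 0.004  0.016 -0.004] t 7.85 open 0.6666323110056789 F [ 0.5  0.3 -0.3] 43.00117647915613
ikerr 0.0 min [ 0.04  0.    2.05  1.02  0.77 -0.02] max [0.04 0.01 2.05 1.05 0.77 0.01] maxstep 0.0
```

Now look at how it is held, from the top and the side, and measure the vessel's axis against the post.

```bash
python3 -m crank '[[0.3,-0.2,0.4,0.004,0.016,-0.004],[0.3,-0.2,0.4,0.004,0.016,-0.004],[0.3,-0.2,0.4,0.004,0.016,-0.004]]' >/dev/null; cat > look.py <<'E'
import sys
from h import *
tag=sys.argv[1];x,y,zt=map(float,sys.argv[2:5])  # expected centre of closed end
ims=[]
for n in("top","side"):
    im,d=ctrl.read_camera(n);P=cloud(n,d);u,v=proj(n,[x,y,zt-.03]).astype(int)
    hsv=cv2.cvtColor(im,cv2.COLOR_BGR2HSV)
    m=(np.hypot(P[...,0]-x,P[...,1]-y)<.06)&(P[...,2]>.03)&(hsv[...,2]>110)&(hsv[...,1]<70)
    p=P[m];t=p[p[:,2]>zt-.015]
    if len(t)>8:
        (cx,cy),r=cv2.minEnclosingCircle(t[:,:2].astype(np.float32));A=np.c_[t[:,:2],np.ones(len(t))]
        tt=t[abs(t[:,2]-np.median(t[:,2]))<.004]
        pl=np.linalg.lstsq(np.c_[tt[:,:2]-[cx,cy],np.ones(len(tt))],tt[:,2],rcond=None)[0]
        print(n,len(p),"top c",round(cx,4),round(cy,4),"r",round(r,4),"z",np.median(t[:,2]).round(4),"slope",pl[:2].round(3))
    v0,u0=max(v-70,0),max(u-65,0);ims.append(cv2.resize(im[v0:v0+160,u0:u0+130],(390,480),interpolation=cv2.INTER_CUBIC))
cv2.imwrite(f"pics/{tag}.png",np.hstack(ims))
E
python3 look.py b1 .6065 .2745 .27;python3 chk.py 'P("beaker",.0)'
```

```text
top 625 top c 0.5919 0.2627 r 0.0478 z 0.2676 slope [-0.014  0.006]
side 80 top c 0.6285 0.273 r 0.0161 z 0.2665 slope [-0.073  0.01 ]
go [-12.3   0.   10.3] [-0.    -0.001  0.001] t 8.25 open 0.6690272703216092 F [ 0.8 -0.4 -1.7] 43.00549950945424
ikerr 0.0 min [ 0.04  0.01  2.05  1.05  0.66 -0.48] max [ 0.04  0.28  2.1   1.41  0.77 -0.02] maxstep 0.03
```

View pics/b1.png

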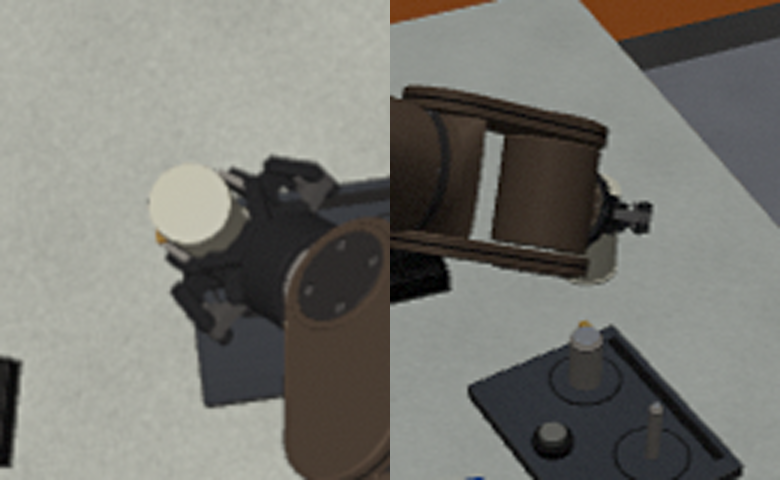

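Left (top view): the beaker's closed end faces up, disc at crop (190,205). Right (side view): the beaker hangs above the thick post at crop (586,360), mostly hidden by the arm. I'll get the disc centre precisely.

```bash
cat > disc.py <<'E'
import sys
from h import *
x,y,z0,rr=map(float,sys.argv[1:5])
im,d=ctrl.read_camera("top");g=cv2.cvtColor(im,cv2.COLOR_BGR2HSV)
P=cloud("top",d);m=((np.hypot(P[...,0]-x,P[...,1]-y)<.07)&(abs(P[...,2]-z0)<.012)&(g[...,2]>150)&(g[...,1]<60)).astype(np.uint8)
k,l,s,c=cv2.connectedComponentsWithStats(m);j=1+s[1:,4].argmax();t=P[l==j];zt=np.median(t[:,2])
t=t[abs(t[:,2]-zt)<.004];ct=cv2.findContours((l==j).astype(np.uint8),0,1)[0][0][:,0].astype(np.float32)
(u,v),r=cv2.minEnclosingCircle(ct);print("disc",t.mean(0).round(4),"enc",ray("top",u,v,zt).round(4),"r",(r*(1.048-zt)/377.6).round(4),"n",len(t),
 "slope",np.linalg.lstsq(np.c_[t[:,:2]-t[:,:2].mean(0),np.ones(len(t))],t[:,2],rcond=None)[0][:2].round(3))
E
python3 disc.py .6065 .2745 .268 .029
```

```text
disc [0.6069 0.2742 0.2678] enc [0.6069 0.2743 0.2678] r 0.0279 n 557 slope [-0.016  0.008]
```

```bash
python3 -m crank '[[-2,0,1.7,0,0,0],[-4,0,3.3,0,0,0],[-6,0,5,0,0,0],[-7.5,0,6.3,0,0,0],[-9,0,7.5,0,0,0],[-10,0,8.4,0,0,0],[-10.8,0,9,0,0,0],[-11.3,0,9.5,0,0,0],[-11.3,0,9.5,0,0,0]]'; python3 chk.py 'P("beaker",.0)'
```

```text
time: 9.2
eef_pos: [0.6164, 0.2898, 0.0743]
tcp_rot: [0.806, 0.414, 0.376, -0.193]
contact_force: [0.1, 0.8, -0.5]
opening: 0.665
finger_force: 43.0
go [-0.9  0.1  0.8] [-0.001  0.    -0.   ] t 9.2 open 0.6645721067425769 F [ 0.1  0.8 -0.5] 43.012073017889634
ikerr 0.0 min [ 0.04  0.26  2.1   1.38  0.66 -0.48] max [ 0.04  0.28  2.1   1.41  0.66 -0.45] maxstep 0.0
```

```bash
python3 -m crank '[[-0.25,0,0.2,0,0,0],[-0.5,0,0.4,0,0,0],[-0.5,0,0.4,0,0,0]]' | egrep 'eef|contact'; for i in 1; do python3 -m crank '[[-0.15,0,0.13,0,0,0],[-0.3,0,0.26,0,0,0],[-0.3,0,0.26,0,0,0]]' | egrep 'eef|contact'; done; python3 disc.py .6065 .2745 .112 .029
```

```text
eef_pos: [0.6168, 0.2898, 0.069]
contact_force: [0.0, 0.3, -1.4]
eef_pos: [0.6175, 0.2903, 0.0664]
contact_force: [-1.7, -0.1, 4.0]
disc [0.6076 0.2749 0.1109] enc [0.6074 0.2749 0.111 ] r 0.0277 n 380 slope [-0.027 -0.004]
```

```bash
python3 -m crank '[[-0.15,0,0.13,0,0,0],[-0.15,0,0.13,0,0,0]]' | egrep 'eef|contact'; python3 -m crank '[[0,0,0,0,0,0],[0,0,0,0,0,0],[0,0,0,0,0,0]]' 0.85 | egrep 'eef|contact|open'; python3 disc.py .6065 .2745 .112 .029;  python3 -m crank '[[0,0,0,0,0,0],[0,0,0,0,0,0],[0,0,0,0,0,0]]' 1 | egrep 'eef|contact|open'
```

```text
eef_pos: [0.6182, 0.2911, 0.0666]
contact_force: [-6.4, -0.8, 10.9]
eef_pos: [0.6164, 0.2896, 0.0623]
contact_force: [0.6, -0.0, 0.0]
opening: 0.854
disc [0.6075 0.2766 0.1107] enc [0.6069 0.2762 0.1107] r 0.0278 n 383 slope [ 0.002 -0.008]
eef_pos: [0.6168, 0.2898, 0.0628]
contact_force: [0.0, 1.2, 0.2]
opening: 0.999
```

The beaker stands flat: its top is at 0.111 m where 0.110 is expected, with slope near zero. I'll retreat along the tool axis.

```bash
python3 -m crank '[[0,0,-2,0,0,0],[0,0,-4.5,0,0,0],[0,0,-8,0,0,0],[0,0,-12,0,0,0],[1,0,-15,0,0,0],[3,0,-17,0,0,0],[3,0,-17,0,0,0]]' | egrep 'eef|contact'; python3 disc.py .6065 .2745 .112 .029; python3 chk.py 'G("slim",.13)'
```

```text
eef_pos: [0.5544, 0.1986, 0.2005]
contact_force: [0.5, -0.0, 0.5]
disc [0.6069 0.2763 0.1105] enc [0.6069 0.2762 0.1105] r 0.0278 n 378 slope [-0.006 -0.011]
go [-26.3  30.7 -26.6] [-0.088 -1.447  1.044] t 11.45 open 0.9997709019972821 F [ 0.1  0.2 -1.1] 0.0
ikerr 0.0 min [-0.48 -0.14  1.26 -0.31  0.9  -0.19] max [-0.16  0.66  2.24  1.07  1.85  1.1 ] maxstep 0.12
```

```bash
python3 -m crank '[[-2,2.5,-3.5,-0.01,-0.12,0.09],[-4.5,5,-6,-0.01,-0.24,0.17],[-6.5,7.5,-8,-0.02,-0.36,0.26],[-8.7,10.2,-10,-0.03,-0.48,0.34],[-10.9,12.8,-12,-0.04,-0.6,0.43],[-13,15.3,-14,-0.04,-0.72,0.52],[-15.3,18,-16,-0.05,-0.84,0.61],[-17.5,20.5,-18.2,-0.06,-0.96,0.7],[-19.7,23,-20.4,-0.07,-1.08,0.78],[-21.9,25.6,-22.5,-0.07,-1.2,0.87]]' | egrep 'eef|contact'; python3 chk.py 'G("slim",.13)'
```

```text
eef_pos: [0.578, -0.2046, 0.1702]
contact_force: [1.4, 0.5, 0.0]
go [-0.6  7.8 -0.4] [-0.02  -0.233  0.176] t 12.45 open 0.9995614553639939 F [1.4 0.5 0. ] 0.0
ikerr 0.0 min [-0.48  0.46  1.26 -0.31  1.65  0.99] max [-0.44  0.66  1.48 -0.16  1.85  1.1 ] maxstep 0.01
```

```bash
python3 -m crank '[[-0.3,4,-0.2,-0.01,-0.12,0.09],[-0.6,7.5,-0.4,-0.02,-0.22,0.17],[-0.6,7.5,-0.4,-0.02,-0.22,0.17],[-0.6,7.5,-0.4,-0.02,-0.22,0.17]]' | egrep 'eef|contact'; python3 chk.py 'G("slim",.0)'
```

```text
eef_pos: [0.584, -0.2785, 0.1653]
contact_force: [0.4, 0.7, 0.9]
go [8.2 0.6 9.8] [-0.004 -0.014  0.01 ] t 12.85 open 0.9980293719806957 F [0.4 0.7 0.9] 0.0
ikerr 0.0 min [-0.48  0.65  1.27 -0.3   1.68  1.1 ] max [-0.48  0.8   1.3  -0.3   1.83  1.16] maxstep 0.01
```

```bash
python3 -m crank '[[2.6,0.5,3.1,0,-0.014,0.01],[5.2,0.5,6.2,0,-0.014,0.01],[7,0.5,8.4,0,-0.014,0.01],[8.1,0.5,9.7,0,-0.014,0.01],[8.1,0.5,9.7,0,-0.014,0.01],[8.1,0.5,9.7,0,-0.014,0.01]]' | egrep 'eef|contact'; python3 chk.py 'G("slim",0)'; python3 -m crank '[[0,0,0,0,0,0],[0,0,0,0,0,0],[0,0,0,0,0,0],[0,0,0,0,0,0],[0,0,0,0,0,0],[0,0,0,0,0,0],[0,0,0,0,0,0],[0,0,0,0,0,0],[0,0,0,0,0,0],[0,0,0,0,0,0]]' 0 40
```

```text
eef_pos: [0.5875, -0.2832, 0.0448]
contact_force: [0.0, 0.4, 1.0]
go [ 0.3 -0.   0.7] [ 0.    -0.007 -0.002] t 13.45 open 1.0025536360850211 F [0.  0.4 1. ] 0.0
ikerr 0.0 min [-0.48  0.79  1.29 -0.3   1.68  1.15] max [-0.48  0.8   1.29 -0.3   1.69  1.16] maxstep 0.0
time: 14.45
eef_pos: [0.5873, -0.2832, 0.0443]
tcp_rot: [0.941, -0.001, -0.339, 0.0]
contact_force: [0.7, 2.5, 5.4]
opening: 0.384
finger_force: 39.7
```

The tool sits 7 mm shallow, so I'll open, seat it properly and grip again.

```bash
python3 -m crank '[[0,0,0,0,0,0],[0,0,0,0,0,0],[0,0,0,0,0,0],[0,0,0,0,0,0],[0.2,0,0.4,0,0,0],[0.3,0,0.8,0,0,0],[0.3,0,0.8,0,0,0],[0.3,0,0.8,0,0,0]]' 1 40| egrep 'eef|contact'; python3 chk.py 'G("slim",0)'; python3 -m crank '[[0,0,0,0,0,0],[0,0,0,0,0,0],[0,0,0,0,0,0],[0,0,0,0,0,0],[0,0,0,0,0,0],[0,0,0,0,0,0],[0,0,0,0,0,0],[0,0,0,0,0,0],[0,0,0,0,0,0],[0,0,0,0,0,0]]' 0 40
```

```text
eef_pos: [0.5838, -0.2833, 0.0346]
contact_force: [-0.0, -0.6, 0.5]
go [-0.1 -0.  -0.4] [-0.001 -0.005 -0.003] t 15.25 open 0.9936213158329184 F [-0.  -0.6  0.5] 0.0
ikerr 0.0 min [-0.48  0.8   1.29 -0.3   1.67  1.16] max [-0.48  0.8   1.3  -0.3   1.68  1.16] maxstep 0.0
time: 16.25
eef_pos: [0.5846, -0.2826, 0.0357]
tcp_rot: [0.941, -0.001, -0.339, -0.0]
contact_force: [2.1, 4.8, 3.9]
opening: 0.395
finger_force: 44.0
```

Gripped (opening about 34 mm, 44 N). Now lift it clear.

```bash
python3 -m crank '[[-1,0,-1.2,0,0,0],[-3,0,-3.6,0,0,0],[-5.5,0,-6.5,0,0,0],[-8,0,-9.5,0,0,0],[-10.4,0,-12.3,0,0,0],[-13,0,-15.4,0,0,0],[-13,0,-15.4,0,0,0],[-13,0,-15.4,0,0,0]]'| egrep 'eef|contact|open|fing'; python3 chk.py 'P("slim",.16)'
```

```text
eef_pos: [0.5826, -0.2843, 0.2384]
contact_force: [0.2, -0.3, -0.5]
opening: 0.392
finger_force: 43.5
go [  4.4 -44.1  -2.7] [ 0.081  1.482 -0.831] t 17.05 open 0.39229407275896494 F [ 0.2 -0.3 -0.5] 43.50334031522834
ikerr 0.0 min [-0.49 -0.06  1.22 -0.32  0.79 -0.01] max [-0.18  0.6   2.1   1.04  1.93  1.07] maxstep 0.13
```

```bash
python3 -m crank '[[0.3,-3.5,-0.2,0.01,0.12,-0.07],[0.7,-7,-0.4,0.01,0.24,-0.13],[1,-10.5,-0.6,0.02,0.36,-0.2],[1.4,-14,-0.8,0.03,0.48,-0.27],[1.8,-18,-1,0.03,0.61,-0.34],[2.2,-22,-1.3,0.04,0.74,-0.41],[2.6,-26,-1.6,0.05,0.87,-0.49],[3,-30,-1.9,0.05,1,-0.56],[3.4,-34,-2.1,0.06,1.13,-0.63],[3.8,-38,-2.3,0.07,1.26,-0.71]]' | egrep 'eef|contact'; python3 chk.py 'P("slim",.16)'
```

```text
eef_pos: [0.626, 0.0978, 0.2274]
contact_force: [0.8, 0.3, -0.5]
go [ 3.4 -4.1  2.7] [ 0.006  0.223 -0.126] t 18.05 open 0.3904903573324333 F [ 0.8  0.3 -0.5] 43.445022104217514
ikerr 0.0 min [-0.23 -0.06  2.02  0.7   0.79 -0.01] max [-0.18 -0.05  2.1   1.04  0.91  0.35] maxstep 0.02
```

```bash
python3 -m crank '[[1.7,-2.1,1.3,0,0.12,-0.07],[3,-3.8,2.4,0.01,0.21,-0.12],[3,-3.8,2.4,0.01,0.21,-0.12],[3,-3.8,2.4,0.01,0.21,-0.12]]' >/dev/null; python3 chk.py 'P("slim",.16)'; python3 disc.py .6235 .1455 .286 .018
```

```text
go [ 0.4 -0.4  0.4] [-0.005  0.019 -0.01 ] t 18.45 open 0.3906550946628947 F [ 1.3 -0.6  0.3] 43.474063342739555
ikerr 0.0 min [-0.19 -0.06  2.1   1.01  0.79 -0.01] max [-0.18 -0.06  2.1   1.04  0.81  0.02] maxstep 0.0
disc [0.6219 0.1368 0.2876] enc [0.6223 0.1368 0.2875] r 0.0173 n 226 slope [-0.03  -0.016]
```

```bash
python3 -m crank '[[0.4,-0.4,0.4,0,0.019,-0.01],[0.4,-0.4,0.4,0,0.019,-0.01],[0.4,-0.4,0.4,0,0.019,-0.01],[0.4,-0.4,0.4,0,0.019,-0.01]]' >/dev/null; python3 chk.py 'P("slim",.0)'; python3 disc.py .6235 .1455 .286 .018;python3 look.py s2 .6235 .1455 .2 | tail -1
```

```text
go [-12.6  -0.1  10.4] [-0.003 -0.005  0.002] t 18.9 open 0.39008076953460186 F [ 0.5 -0.6 -0.4] 43.476600881667764
ikerr 0.0 min [-0.18 -0.06  2.1   1.04  0.67 -0.49] max [-0.18  0.22  2.17  1.39  0.8  -0.01] maxstep 0.03
disc [0.6233 0.1428 0.2903] enc [0.6236 0.1428 0.2904] r 0.0172 n 227 slope [-0.015 -0.019]
side 88 top c 0.622 0.1254 r 0.0328 z 0.289 slope [-0.104  0.   ]
```

View pics/s2.png

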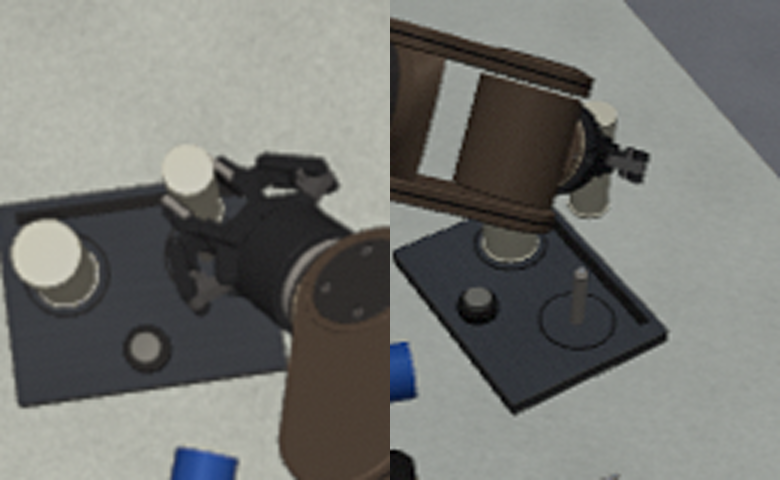

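Side view: the jar hangs upright above the thin post (crop (590,210) over the post tip (580,272)). Top view: the beaker is standing on its post (45,255). The disc is about 3 mm short in y, so I'll correct that during the lowering.

```bash
python3 -m crank '[[0.15,-0.3,0.2,0,0,0],[0.15,-0.3,0.2,0,0,0],[-2,-0.3,2,0,0,0],[-4,-0.3,3.6,0,0,0],[-5.5,-0.3,4.9,0,0,0],[-7,-0.3,6.2,0,0,0],[-8.5,-0.3,7.4,0,0,0],[-10,-0.3,8.7,0,0,0],[-11,-0.3,9.5,0,0,0],[-11,-0.3,9.5,0,0,0]]'| egrep 'eef|contact'; python3 disc.py .6235 .1455 .142 .018; python3 chk.py 'P("slim",.0)'
```

```text
eef_pos: [0.6343, 0.1614, 0.084]
contact_force: [-0.9, -0.5, -1.0]
disc [0.6213 0.1483 0.1421] enc [0.6207 0.1477 0.142 ] r 0.0174 n 155 slope [ 0.002 -0.028]
go [-1.5  0.4  0.8] [-0.005 -0.004  0.001] t 20.1 open 0.3937295665369934 F [-0.2  0.5 -0.8] 43.49320859084855
ikerr 0.0 min [-0.18  0.19  2.16  1.36  0.67 -0.49] max [-0.17  0.22  2.17  1.39  0.68 -0.44] maxstep 0.0
```

```bash
python3 -m crank '[[-0.3,0,0.25,0,0,0],[-0.6,0,0.5,0,0,0],[-0.9,0,0.75,0,0,0],[-0.9,0,0.75,0,0,0]]' | egrep 'eef|contact'; python3 -m crank '[[-0.15,0,0.13,0,0,0],[-0.3,0,0.26,0,0,0],[-0.3,0,0.26,0,0,0]]' | egrep 'eef|contact';python3 disc.py .6235 .1455 .128 .018
```

```text
eef_pos: [0.6356, 0.1612, 0.0746]
contact_force: [-0.7, 0.1, -0.0]
eef_pos: [0.6357, 0.1613, 0.0706]
contact_force: [-0.4, 0.8, -2.0]
disc [0.6222 0.1477 0.1287] enc [0.6224 0.1475 0.1287] r 0.0171 n 151 slope [0.    0.012]
```

```bash
python3 -m crank '[[-0.15,0,0.13,0,0,0],[-0.3,0,0.26,0,0,0],[-0.3,0,0.26,0,0,0]]' | egrep 'eef|contact'; python3 disc.py .6235 .1455 .128 .018
```

```text
eef_pos: [0.6368, 0.1616, 0.0684]
contact_force: [-1.8, 0.2, 4.1]
disc [0.6232 0.148  0.1261] enc [0.623  0.1477 0.1262] r 0.0171 n 152 slope [ 0.014 -0.009]
```

Contact (4 N, top at 0.126 m as expected). I'll press a little to seat it, release, and retreat.

```bash
python3 -m crank '[[-0.12,0,0.1,0,0,0],[-0.12,0,0.1,0,0,0]]' | egrep 'eef|contact'; python3 -m crank '[[0,0,0,0,0,0],[0,0,0,0,0,0],[0,0,0,0,0,0]]' 0.55 | egrep 'open|contact'; python3 disc.py .6235 .1455 .128 .018; python3 -m crank '[[0,0,0,0,0,0],[0,0,0,0,0,0],[0,0,0,0,0,0],[0,0,0,0,0,0]]' 1 | egrep 'open|contact'; python3 -m crank '[[0,0,-2,0,0,0],[0,0,-4.5,0,0,0],[0,0,-8,0,0,0],[0,0,-12,0,0,0],[1,0,-15,0,0,0],[3,0,-17,0,0,0],[3,0,-17,0,0,0]]' 1 | egrep 'eef|contact'
python3 disc.py .6235 .1455 .128 .018;python3 disc.py .6065 .2745 .111 .029
python3 - <<'E'
from h import *
im,d=ctrl.read_camera("top");P=cloud("top",d)
m=(np.hypot(P[...,0]-.5357,P[...,1]-.1997)<.025)&(P[...,2]>.025)&(P[...,2]<.08);p=P[m]
t=p[p[:,2]>p[:,2].max()-.004];print("button",len(p),p[:,2].max(),t.mean(0),len(t))
E
```

```text
eef_pos: [0.6373, 0.162, 0.0685]
contact_force: [-6.6, -2.1, 11.9]
contact_force: [-0.6, 0.3, -0.5]
opening: 0.551
disc [0.6246 0.1482 0.126 ] enc [0.624  0.1482 0.126 ] r 0.0167 n 145 slope [-0.018 -0.006]
contact_force: [0.5, 0.4, 0.3]
opening: 1.0
eef_pos: [0.557, 0.0831, 0.2024]
contact_force: [-0.0, 0.0, 0.3]
disc [0.6242 0.148  0.1262] enc [0.6235 0.1483 0.1261] r 0.0169 n 144 slope [0.005 0.002]
disc [0.6068 0.2763 0.1104] enc [0.6069 0.2762 0.1105] r 0.0278 n 385 slope [0.002 0.001]
button 203 0.04534886654517645 [0.53683835 0.19978537 0.0429868 ] 49
```

Both vessels stand flat, with tops at 0.1105 and 0.126 m and no slope. The button top is at (0.5365, 0.1998, 0.043). Next I'll close the fingers and point down above it.

```bash
cat >> k.py <<'E'
def btn(dz,yaw=.35): return np.array([.5365,.1998,.043+dz]),pose(yaw,np.pi/2,-1)
E
python3 chk.py 'run(*btn(.1))'
```

```text
go [ 0.1 -9.6  8.5] [-0.18  -0.864  0.38 ] t 23.0 open 1.0014688262791016 F [-0.5  0.1 -0.5] 0.0
ikerr 0.0 min [-0.39 -0.21  1.89  0.    0.8  -0.2 ] max [0.18 0.13 2.3  1.06 1.12 1.4 ] maxstep 0.1
```

```bash
python3 -m crank '[[0,-1,0,-0.02,-0.12,0.05],[0,-2.5,0.5,-0.05,-0.24,0.1],[0,-4,1.5,-0.07,-0.36,0.16],[0,-5.5,3,-0.1,-0.48,0.21],[0,-7,4.5,-0.12,-0.6,0.26],[0,-8.5,6.5,-0.15,-0.73,0.32],[0.1,-9.6,8.5,-0.18,-0.864,0.38],[0.1,-9.6,8.5,-0.18,-0.864,0.38],[0.1,-9.6,8.5,-0.18,-0.864,0.38],[0.1,-9.6,8.5,-0.18,-0.864,0.38]]' 0 40; python3 chk.py 'run(*btn(.0))'
```

```text
time: 24.0
eef_pos: [0.5359, 0.2001, 0.1414]
tcp_rot: [0.985, 0.175, -0.001, -0.0]
contact_force: [0.1, -0.1, 0.1]
opening: 0.001
finger_force: 0.0
go [0.1 0.1 9.8] [-0.001  0.002  0.002] t 24.0 open 0.0007419074383046832 F [ 0.1 -0.1  0.1] 0.0
ikerr 0.0 min [0.18 0.13 1.89 0.   0.94 1.4 ] max [0.18 0.26 1.94 0.   1.12 1.4 ] maxstep 0.01
```

```bash
python3 -m crank '[[0.1,0,3,0,0,0],[0.1,0,6,0,0,0],[0.1,0,8,0,0,0],[0.1,0,9,0,0,0],[0.1,0,9.4,0,0,0],[0.1,0,9.4,0,0,0]]' | egrep 'eef|contact';python3 -m crank '[[0,0,0.2,0,0,0],[0,0,0.4,0,0,0],[0,0,0.6,0,0,0],[0,0,0.6,0,0,0]]' | egrep 'eef|contact';python3 -m crank '[[0,0,0.2,0,0,0],[0,0,0.3,0,0,0],[0,0,0.3,0,0,0]]' | egrep 'eef|contact'
```

```text
eef_pos: [0.5379, 0.1996, 0.0499]
contact_force: [0.1, 0.0, 0.4]
eef_pos: [0.538, 0.2001, 0.0438]
contact_force: [0.2, 0.4, 0.3]
eef_pos: [0.5377, 0.2001, 0.0404]
contact_force: [1.3, 0.3, 0.0]
```

```bash
python3 -m crank '[[0,0,0.2,0,0,0],[0,0,0.4,0,0,0],[0,0,0.4,0,0,0]]' | egrep 'eef|contact';python3 -m crank '[[0,0,0.2,0,0,0],[0,0,0.3,0,0,0],[0,0,0.3,0,0,0]]' | egrep 'eef|contact'
```

```text
eef_pos: [0.5376, 0.2, 0.0363]
contact_force: [-0.4, 0.7, -0.2]
eef_pos: [0.5378, 0.2, 0.0334]
contact_force: [0.2, -0.1, -0.2]
```

```bash
python3 - <<'E'
from h import *
im,d=ctrl.read_camera("side");u,v=proj("side",[.537,.2,.05]).astype(int)
b,_=ctrl.read_camera("wrist")
cv2.imwrite("pics/bt.png",np.hstack([cv2.resize(im[v-50:v+50,u-40:u+40],(384,480),interpolation=cv2.INTER_CUBIC),cv2.resize(b,(400,250))[:, :] if 0 else cv2.copyMakeBorder(cv2.resize(b,(400,250)),0,230,0,0,0)]))
s=ctrl.get_state();print(s['time'],s['contact_force'],s['eef_pos'],[u,v],proj("side",s['eef_pos']),proj("side",[.5365,.1998,.043]))
E
```

```text
26.0 [-0.38908379 -0.48036871 -0.48520486] [0.5379278  0.20007127 0.03366567] [np.int64(315), np.int64(165)] [315.29153131 168.8849841 ] [314.89823776 167.0105669 ]
```

View pics/bt.png

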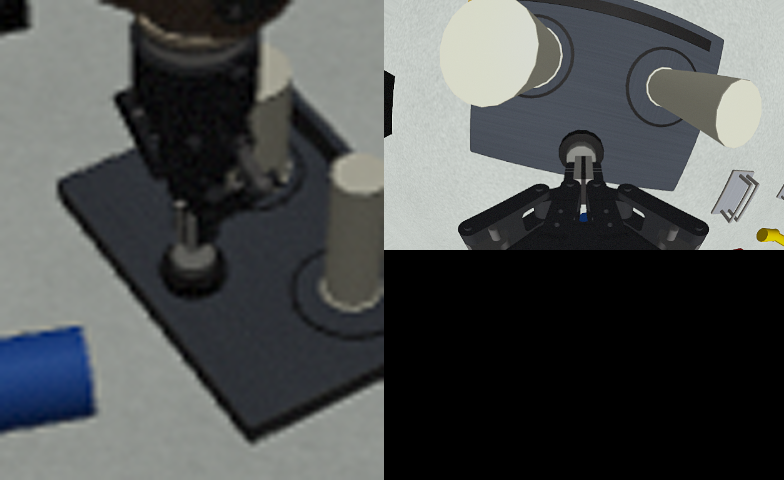

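The fingertips (left crop (185,235)) are over the centre of the button (192,262), still just above or touching it. I'll carry on down until I feel force.

```bash
python3 -m crank '[[0,0,0.15,0,0,0],[0,0,0.3,0,0,0],[0,0,0.3,0,0,0]]' | egrep 'eef|contact';python3 -m crank '[[0,0,0.15,0,0,0],[0,0,0.3,0,0,0],[0,0,0.3,0,0,0]]' | egrep 'eef|contact'
```

```text
eef_pos: [0.5377, 0.2, 0.0304]
contact_force: [-0.3, -0.5, 0.2]
eef_pos: [0.5377, 0.2, 0.0274]
contact_force: [-0.1, -0.3, -0.2]
```

```bash
python3 - <<'E'
from h import *
im,d=ctrl.read_camera("side");u,v=315,165
P=cloud("side",d)
b,_=ctrl.read_camera("wrist")
cv2.imwrite("pics/bt2.png",np.hstack([cv2.resize(im[v-25:v+25,u-20:u+20],(384,480),interpolation=cv2.INTER_CUBIC),cv2.resize(b[180:300,270:370],(400,480),interpolation=cv2.INTER_CUBIC)]))
for r in range(150,182,2): print(r,[(P[r,c].round(3)*1000).astype(int).tolist() for c in (310,313,316,319)])
E
```

```text
150 [[521, 200, 122], [524, 184, 135], [530, 176, 140], [536, 169, 143]]
152 [[520, 199, 115], [525, 188, 123], [531, 179, 129], [537, 172, 132]]
154 [[523, 205, 100], [525, 187, 116], [530, 178, 122], [542, 183, 112]]
156 [[525, 209, 87], [530, 198, 95], [530, 177, 115], [545, 189, 98]]
158 [[547, 263, 19], [530, 199, 86], [532, 182, 101], [540, 178, 101]]
160 [[542, 252, 22], [528, 195, 82], [532, 181, 93], [536, 169, 103]]
162 [[540, 247, 18], [528, 194, 75], [535, 188, 77], [536, 168, 95]]
164 [[537, 239, 18], [529, 196, 63], [536, 189, 67], [544, 187, 66]]
166 [[533, 230, 19], [528, 195, 56], [535, 187, 61], [545, 187, 57]]
168 [[525, 211, 32], [530, 198, 43], [536, 190, 48], [548, 194, 40]]
170 [[522, 203, 32], [527, 192, 42], [535, 188, 42], [545, 188, 37]]
172 [[519, 198, 30], [526, 191, 34], [534, 185, 36], [543, 184, 33]]
174 [[517, 194, 25], [522, 182, 35], [532, 180, 33], [541, 179, 30]]
176 [[516, 190, 21], [522, 181, 27], [531, 179, 26], [541, 179, 21]]
178 [[512, 182, 21], [522, 180, 19], [530, 177, 18], [538, 172, 21]]
180 [[510, 176, 20], [518, 172, 21], [527, 168, 20], [535, 165, 20]]
```

View pics/bt2.png

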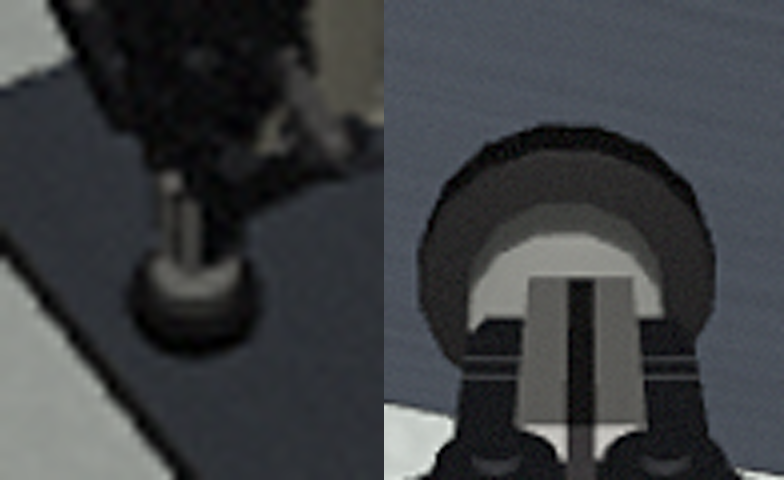

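The wrist view shows the closed pads over the button's face, with the tip still short of it in the side view. No force yet, so I'll go on in small steps.

```bash
python3 -m crank '[[0,0,0.1,0,0,0],[0,0,0.2,0,0,0],[0,0,0.2,0,0,0]]' | egrep 'eef|contact|opening';python3 -m crank '[[0,0,0.1,0,0,0],[0,0,0.2,0,0,0],[0,0,0.2,0,0,0]]' | egrep 'eef|contact';python3 - <<'E'
from plant import ctrl
s=ctrl.get_state();print({k:s[k] for k in('joint_efforts','wrist_torque','contact_force','opening','finger_force')})
E
```

```text
eef_pos: [0.5378, 0.2, 0.0255]
contact_force: [-0.4, 0.0, 0.1]
opening: 0.0
eef_pos: [0.5378, 0.2, 0.0235]
contact_force: [-0.5, 0.1, -0.1]
{'joint_efforts': array([-1.19941717e-02, -3.52144754e+01, -2.36462563e+01, -4.14805245e-04,
       -1.20829343e-02, -1.78273967e-05]), 'wrist_torque': array([-0.04515749,  0.03948786, -0.04717219]), 'contact_force': array([-0.52599986,  0.09539106, -0.07508513]), 'opening': -0.0008544600267608076, 'finger_force': 0.0}
```

```bash
for i in 1; do python3 -m crank '[[0,0,0.1,0,0,0],[0,0,0.2,0,0,0],[0,0,0.2,0,0,0]]' | egrep 'eef|contact'; done; python3 - <<'E'
from h import *
im,d=ctrl.read_camera("side");u,v=315,165
b,_=ctrl.read_camera("wrist");s=ctrl.get_state();print(s['eef_pos'],s['contact_force'])
cv2.imwrite("pics/bt3.png",np.hstack([cv2.resize(im[v-25:v+25,u-20:u+20],(384,480),interpolation=cv2.INTER_CUBIC),cv2.resize(b[180:300,270:370],(400,480),interpolation=cv2.INTER_CUBIC)]))
E
```

```text
eef_pos: [0.538, 0.2001, 0.0218]
contact_force: [-0.9, 0.4, 1.1]
[0.53802344 0.20008362 0.02182161] [-0.67038977  0.5920868  -0.24896173]
```

View pics/bt3.png

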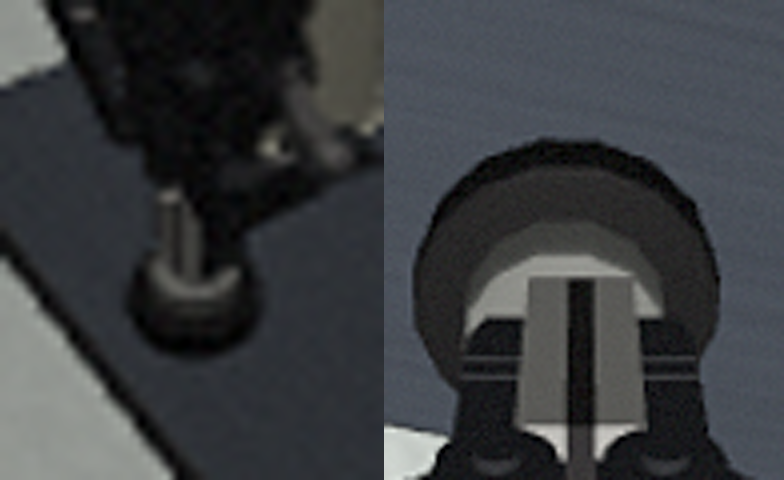

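```bash
python3 - <<'E'
from h import *
from scipy.optimize import least_squares
px={}
for n,(u,v) in(("top",(268,185)),("side",(315,169))):
    im=cv2.imread(f"pics/{n}0.png");g=cv2.cvtColor(im,cv2.COLOR_BGR2GRAY);w=g[v-9:v+10,u-9:u+10]
    m=(w>85).astype(np.uint8);k,l,s,c=cv2.connectedComponentsWithStats(m);j=1+s[1:,4].argmax();px[n]=c[j]+[u-9,v-9];print(n,px[n],s[j])
    P=cloud(n,np.load(f"pics/{n}0.npy"))[v-9:v+10,u-9:u+10][l==j];print(np.percentile(P[:,2],[5,50,95]),np.median(P,0))
    print((w//10)[::1] if n=="side" else "")
print(least_squares(lambda p:np.r_[proj("top",p)-px["top"],proj("side",p)-px["side"]],[.53,.2,.04]).x)
E
```

```text
top [267.08955224 184.08955224] [ 4  4  9  9 67]
[0.03979185 0.04272697 0.045819  ] [0.53664185 0.20071767 0.04272697]

side [314.5 170. ] [ 8 10  2  1  2]
[0.04134818 0.0423206  0.04329302] [0.53067852 0.18945203 0.0423206 ]
[[4 4 4 4 4 4 4 4 4 4 4 4 4 4 4 5 4 4 4]
 [4 4 4 4 4 4 4 4 4 4 4 4 4 4 4 4 4 4 4]
 [4 4 4 4 4 4 4 4 4 4 4 4 4 4 4 4 4 4 4]
 [4 4 4 4 4 4 4 4 4 4 4 4 4 4 4 4 4 4 4]
 [4 4 4 4 4 4 4 4 5 5 5 4 4 4 4 4 4 4 4]
 [4 4 4 4 4 4 7 8 8 8 8 7 5 3 4 4 4 4 4]
 [4 4 4 3 2 5 8 8 8 8 8 8 7 4 3 4 4 4 4]
 [4 4 4 3 3 7 8 8 8 8 8 8 8 6 1 3 4 4 4]
 [4 4 3 0 3 7 8 8 8 8 8 8 8 6 1 2 4 4 4]
 [4 4 3 0 2 5 8 8 8 8 8 8 7 4 1 1 3 4 4]
 [4 3 2 1 2 3 6 8 8 8 8 6 4 2 1 1 2 4 4]
 [4 4 2 1 1 2 3 3 4 4 3 3 2 2 1 1 3 4 4]
 [4 3 2 1 1 0 2 2 3 3 3 2 1 1 1 1 3 4 4]
 [4 4 3 0 0 1 1 1 1 1 1 1 1 1 1 1 4 4 4]
 [4 4 4 1 0 0 1 1 1 1 1 1 1 1 0 2 4 4 4]
 [4 4 4 4 1 0 0 0 0 0 1 1 0 0 1 3 4 4 4]
 [4 4 4 4 4 2 1 0 1 0 0 0 1 3 4 4 4 4 4]
 [4 4 4 4 4 4 4 3 2 2 3 3 4 4 4 4 4 4 4]
 [2 4 4 4 4 4 4 4 4 4 4 4 4 4 4 4 4 4 4]]
[0.53797001 0.20296012 0.02600314]
```

Both depth views put the button top at about 0.0415 m, so the closed fingertips must end short of the stated TCP. Continuing by feel, in 2 mm steps.

```bash
python3 -m crank '[[0,0,0.1,0,0,0],[0,0,0.2,0,0,0],[0,0,0.2,0,0,0]]' | egrep 'eef|contact';python3 -m crank '[[0,0,0.1,0,0,0],[0,0,0.2,0,0,0],[0,0,0.2,0,0,0]]' | egrep 'eef|contact'; python3 - <<'E'
from h import *
im,d=ctrl.read_camera("side");print(cv2.cvtColor(im,cv2.COLOR_BGR2GRAY)[154:180,306:326]//10)
E
```

```text
eef_pos: [0.538, 0.2001, 0.0198]
contact_force: [-0.6, -0.7, 2.6]
eef_pos: [0.5381, 0.2001, 0.0178]
contact_force: [-0.2, -0.4, 2.8]
[[ 3  1  1  1  1  1  1  1  1  0  0  1  0  0  0  0  3  6  5  3]
 [ 3  0  1  1  1  1  1  0  0  0  0  1  1  0  0  2  9 11  3  2]
 [ 4  4  3  3  1  0  1  1  1  0  1  2  1  1  0  0  4  6  3  3]
 [ 5  5  5  4  0  1  1  0  1  1  0  0  1  1  1  2  3  6  7  5]
 [ 5  4  5  4  2  1  1  1  0  1  0  2  2  3  3  3  2  2  2  1]
 [ 5  5  5  4  3  1  1  1  1  0  0  1  3  3  3  2  2  1  1  1]
 [ 5  4  4  5  4  3  3  4  0  1  0  1  2  2  1  1  0  1  0  1]
 [ 5  5  5  5  4  5  8  7  2  2  0  1  1  1  1  1  1  1  0  1]
 [ 5  4  4  5  4  4  5  3  5  0  1  1  1  1  1  1  1  1  1  2]
 [ 4  4  5  5  4  3  5  3  5  3  0  1  1  1  1  1  0  2  4  5]
 [ 4  5  5  4  4  4  5  3  6  5  1  1  1  1  1  2  4  5  5  5]
 [ 5  5  5  5  4  3  4  3  6  5  0  1  1  0  3  5  5  5  5  5]
 [ 4  4  5  4  2  2  4  3  6  5  1  1  1  1  2  5  5  4  4  4]
 [ 4  5  4  3  2  5  6  3  6  5  1  0  2  2  1  4  5  4  4  4]
 [ 4  5  4  0  4  7  6  3  6  5  0  1  4  6  0  2  5  4  4  5]
 [ 4  4  3  1  4  8  8  4  6  5  2  3  6  7  1  2  3  5  5  5]
 [ 4  4  2  1  1  6  9  9  7  6  7  6  7  3  1  2  3  5  4  4]
 [ 5  4  2  1  1  3  5  7  8  8  8  7  4  2  0  2  3  5  4  4]
 [ 5  4  2  1  1  1  2  3  4  3  3  3  2  1  2  1  3  5  4  5]
 [ 5  4  4  0  1  1  1  1  1  2  1  1  1  1  0  1  4  5  4  4]
 [ 4  4  4  2  0  1  1  1  1  1  1  2  1  1  0  3  4  5  4  5]
 [ 5  5  5  4  1  0  0  0  0  0  0  0  0  1  2  4  4  4  4  5]
 [ 4  4  5  5  4  2  1  0  0  1  0  0  1  3  5  5  4  4  5  5]
 [ 4  5  4  4  5  5  4  3  2  3  3  4  4  4  5  4  4  4  4  4]
 [ 2  5  5  4  4  4  4  4  4  5  5  5  4  4  4  4  4  4  4  4]
 [ 1  3  5  5  4  4  4  5  4  4  4  4  4  4  4  4  4  4  4  4]]
```

Spring contact now (2.7 N), starting at about z = 0.021. I'll press through to the stop.

```bash
python3 -m crank '[[0,0,0.1,0,0,0],[0,0,0.2,0,0,0],[0,0,0.2,0,0,0]]' | egrep 'eef|contact';python3 -m crank '[[0,0,0.1,0,0,0],[0,0,0.2,0,0,0],[0,0,0.2,0,0,0]]' | egrep 'eef|contact';
```

```text
eef_pos: [0.538, 0.2001, 0.0158]
contact_force: [-1.2, -0.8, 5.1]
eef_pos: [0.5381, 0.2001, 0.0156]
contact_force: [-6.2, -1.3, 14.4]
```

Stop reached (14 N, well over the spring force). Let go and retreat upward.

```bash
python3 -m crank '[[0,0,0,0,0,0],[0,0,-1,0,0,0],[0,0,-3,0,0,0],[0,0,-7,0,0,0],[0,0,-12,0,0,0],[0,0,-16,0,0,0],[0,0,-20,0,0,0],[0,0,-20,0,0,0],[0,0,-20,0,0,0]]'; python3 disc.py .6235 .1455 .128 .018;python3 disc.py .6065 .2745 .111 .029; python3 - <<'E'
from h import *
im,d=ctrl.read_camera("side");cv2.imwrite("pics/end.png",cv2.resize(im[90:330,230:470],(600,600)))
P=cloud("side",d);print(cv2.cvtColor(im,cv2.COLOR_BGR2GRAY)[162:174,308:322]//10)
E
```

```text
time: 29.85
eef_pos: [0.5383, 0.2001, 0.2144]
tcp_rot: [0.985, 0.174, 0.002, 0.0]
contact_force: [-0.7, -1.1, 0.6]
opening: -0.002
finger_force: 0.0
disc [0.6242 0.1478 0.1263] enc [0.624  0.1481 0.1262] r 0.0166 n 144 slope [-0.024  0.034]
[[4 4 4 4 4 4 4 4 4 4 4 4 4 4]
 [4 4 4 4 4 4 4 4 4 4 4 4 4 4]
 [4 4 4 4 4 4 5 5 5 4 4 4 4 4]
 [4 4 4 4 7 8 8 8 8 6 5 4 4 4]
 [4 4 2 5 8 8 8 8 8 8 7 4 3 4]
 [4 3 3 7 8 8 8 8 8 8 8 6 1 3]
 [4 0 3 7 8 8 8 8 8 8 8 6 0 2]
 [3 1 2 6 8 8 8 8 8 8 7 4 0 1]
 [2 1 2 3 6 8 8 9 8 6 5 2 1 1]
 [1 1 1 2 3 3 3 3 3 3 3 2 1 1]
 [1 1 1 1 2 3 3 3 3 2 2 0 1 1]
 [3 0 1 1 1 1 1 2 1 1 1 1 1 2]]Traceback (most recent call last):
  File "disc.py", line 6, in <module>
    k,l,s,c=cv2.connectedComponentsWithStats(m);j=1+s[1:,4].argmax();t=P[l==j];zt=np.median(t[:,2])
                                                    ~~~~~~~~~~~~~~^^
ValueError: attempt to get argmax of an empty sequence
```

View pics/end.png

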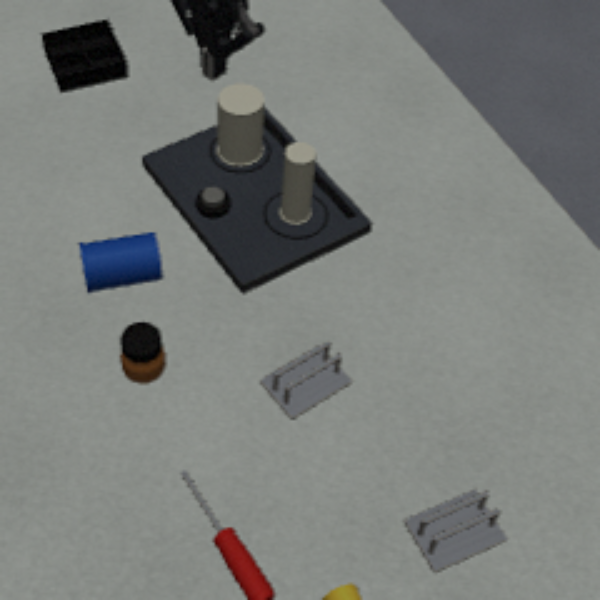

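The beaker stands on the thick post (240,125) and the slim jar on the thin post (298,185). The button (212,198) is back up, the rests are empty and the bystanders have not moved. The top view of the beaker is only hidden by the arm. Handing in.

```bash
python3 -c "
from plant import ctrl
print(ctrl.sign_off())"
```

```text
the job is handed in; nothing more can be done
None
```

The job is handed in at about 30 s: the beaker stands upside down on the thick post and the slim jar on the thin post, both measured flat on the plate. The start button was then pressed to its stop (about 14 N) and sprang back, and the bystanders look unmoved in the last picture.

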